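# Start a run test on the pump test box

### The job

Start the pump run test on the grey test box with fingertip presses: push the dotted half of the yellow rocker fully down, then the dotted half of the blue rocker fully down, then press the green button fully in and keep holding it: the program finishes with the green button still held in. Do not press the red stop button, do not press anything before its turn, and leave the brass union, rubber stopper and battery in front of the box where they are.

Things in the scene. Friction and masses are not known exactly. Their poses are not given: they have to be found in the camera images.
- test_box: Flat grey run-test box, aluminium top, fixed to the desk, 96 (x) x 320 (y) x 45 (z) mm. Origin: centre of its underside; x points away from the robot, y along the box to the left, z up. Four modules with the same axes sit on top in a row along y, at y = -115.5, -38.5, 38.5, 115.5 mm: yellow rocker, blue rocker, green button, red stop button, in any order.
- yellow_rocker_base: Module of the large yellow rocker: 82 x 60 x 4 mm plate, black frame 10 mm high, and in it the paddle: a shallow V, 60 mm long (x), 34 mm wide (y), each half 30 mm long; axis along y above this origin, 61 mm above the desk (6 mm above the frame). Origin: centre of the plate's underside, on the box's top.
- yellow_rocker_on (a point): Point to press on the yellow rocker: black-ringed white dot, 12 mm across, on the upper face of the dotted half, which lies toward the box's +x (away from the robot); 19 mm from the rocker's axis, mid-width; moves with the paddle. While off, the dotted half slopes up at 0.35 rad (outer edge 10 mm, this point 6.5 mm above the axis line); fully on, it is level, 61 mm above the desk.
- yellow_rocker (a joint): Value of the yellow rocker, rad: 0 = off (plain half level, dotted half raised), 0.35 = fully on, at its stop (dotted half level, plain half raised). It starts at 0 to 0.03 and stays where it is left (friction only, 0.06 N m: about 3 N pressed at the dotted half).
- blue_rocker_base: Module of the large blue rocker: 82 x 60 x 4 mm plate, black frame 10 mm high, and in it the paddle: a shallow V, 60 mm long (x), 34 mm wide (y), each half 30 mm long; axis along y above this origin, 61 mm above the desk (6 mm above the frame). Origin: centre of the plate's underside, on the box's top.
- blue_rocker_on (a point): Point to press on the blue rocker: black-ringed white dot, 12 mm across, on the upper face of the dotted half, which lies toward the box's +x (away from the robot); 19 mm from the rocker's axis, mid-width; moves with the paddle. While off, the dotted half slopes up at 0.35 rad (outer edge 10 mm, this point 6.5 mm above the axis line); fully on, it is level, 61 mm above the desk.
- blue_rocker (a joint): Value of the blue rocker, rad: 0 = off (plain half level, dotted half raised), 0.35 = fully on, at its stop (dotted half level, plain half raised). It starts at 0 to 0.03 and stays where it is left (friction only, 0.06 N m: about 3 N pressed at the dotted half).
- green_button_base: Module of the green push button: 82 x 60 x 4 mm plate with a steel collar 48 mm across, 10 mm high, and in it the green button. Origin: centre of the plate's underside, on the box's top (45 mm above the desk).
- green_button_top (a point): Centre of the flat top of the green push button, 37 mm across; 70 mm above the desk when out, 15 mm above the collar; it moves down with the button.
- green_button (a joint): How far the green button is pressed in, m: 0 = out, 0.008 = fully in, at its stop. A spring pushes it back: 1.2 N at first touch, 6 N fully in; it does not latch.
- red_stop_top (a point): Centre of the domed top of the red mushroom stop button, 42 mm across, on a yellow collar; 76 mm above the desk. Not to be pressed.
- red_stop (a joint): How far the red stop button is pressed in, m: 0 = out, 0.008 = fully in. Springs back.
- brass_union_mid (a point): Centre of a brass hose union, 21 x 24 x 48 mm, standing upright just in front (robot side) of the box. Loose; to be left where it is.
- rubber_stopper_mid (a point): Centre of a black rubber stopper, 34 mm across, 28 mm high, just in front of the box. Loose; to be left where it is.
- battery_1_mid (a point): Centre of a small cylindrical battery, 50 mm long, 15 mm thick, lying along y just in front of the box. Loose; to be left where it is.

How it is judged:
By the outcome, as a careful person would: the job done as asked, in the order asked, and still so for the second after the job is handed in, while the arm keeps its last pose, push and grip.
It also fails if it takes over 38 s, if anything falls off the work surface, if the arm or the gripper's body presses on something with over 40 N, if the wrist force passes 120 N, or if a joint passes its speed limit or range.

### The arm

A 7-joint arm with a two-finger parallel gripper is mounted at the origin on a cart in front of the work surface, level with it; the furniture and walls round the work are solid. World frame = base frame: x ahead of the robot, y to its left, z up, the work surface at z = 0. Lengths are in m, angles in degrees, forces in N, time in s.
With the tool pointing down it reaches from about 0.425 to 0.875 m from the base axis. Payload 4.7 kg.
Tool frame: the origin (TCP) lies at the very end of the fingers, on their centre line; the grasp point (between the pads) lies 19 mm behind it; z points along the fingers, y is the line along which they close (so a half turn about z gives the same grasp; the last joint's range is limited). The gripper opens to 87 mm and grips with 3 to 60 N. Pads are 19 mm wide; open, the fingers measure 117 mm over their backs; the gripper's body (75 mm by 190 mm) begins 51 mm behind the grasp point.
Start: joints at [-70.01, 18.392, -4.016, 83.108, 1.295, 78.541, -3.26], TCP at [0.214, 0.614, 0.223] pointing down, gripper open.
Joint ranges: [-163.93, 163.93], [-17.29, 119.83], [-79.2, 71.16], [3.27, 140.29], [-89.18, 269.18], [5.43, 117.66], [-154.24, 154.24]. Speed limits (degrees/s): [147.25, 147.25, 180, 180, 180, 180, 180].

### API

Orientations are given as [roll, pitch, yaw] about the fixed x, y, z axes, in that order (R = Rz(yaw) Ry(pitch) Rx(roll)).
In Python, from cell import telemetry, cams, env gives the robot as it stands.
- The arm moves only by the tool arm_command, never from a script. Its argument "series" is text: rows parted by semicolons, each of 5 numbers parted by spaces: the shift along the tool's x, y, z in mm, then the turn about the tool's z in rad, then the closure in counts, from 0 (fully open) to 255 (shut). A call has 1 to 20 rows; each row shifts and turns the commanded pose from where the row before left it, along the tool's axes as they then stand; what a row does not reach is not made up. A row lasts 1/12 s, in which the tool goes at most 41.7 mm and 7.16 degrees, less where a joint would pass 70% of its speed; a pose out of reach is approached as far as the arm can. A call is refused whole if a number of a shift passes 41.7 or a number of a turn 0.125, either way. A call with a gripper value outside its range is refused whole. The fingers move at their own pace and stop on an object; "squeeze" is the grip in N (left out, the last holds). Time passes only in rows, so rows that do not move let the fingers close. It gives the time, the measured TCP pose, the force, the opening and the grip force at its end, in the units of the state.
- telemetry.get_obs(): the state, without advancing time (a new reading comes with each control period).
- cams.read_camera(name): name is "scene" or "top"; returns the picture (480x640x3 uint8, blue, green, red); there is no depth.
- cams.calibration(name): a dict with "K" (3x3 intrinsics, pixels), "origin" and "rotation" of the camera in the world. Camera axes: x right, y down, z forward; pixel columns grow to the right and rows downward; lengths in m; the calibration is good to about 2 mm. A picture is of the moment at which its call begins. calibration takes no time and is no camera call.
- env.sign_off(): hands the job in; it is judged then, once.
The state is a dict: "time_s": time; "qpos": joint angles; "joint_velocities": joint speeds; "effort": joint torques, N m; "tool_pos": TCP position; "tool_rot": TCP orientation; "force": force on the tool from outside, world axes, zero at the start; "wrist_torque": the same for the moment, N m; "grip_width": finger opening in m; "grasp_force": force on a finger pad.
Only numpy, scipy, OpenCV 4.12 (cv2) and the standard library are available. Lean on these libraries where they do the work, as an engineer would, in place of code of your own. Each camera call takes 0.05 s, during which the arm holds its last target. There are 200 camera calls.

## Working session

There is one attempt and no reset: what is moved stays moved. The work goes in short steps, Python scripts to look and compute and a tool call to move; the robot and the scene stay as the last step left them, time stands still between calls to the robot, and variables do not carry over. Pictures are saved under pics/ and viewed, at most 10 in all, crops included, and the job is handed in when it is done.

Besides the shell and the picture viewer there is one more tool, called after "Call:" by a JSON object that holds its "fn" and its "kwargs". arm_command: Moves the arm, as the interface text tells. Its arguments: {"type":"object","properties":{"series":{"type":"string"},"squeeze":{"type":"number"}},"required":["series"]}

```bash
mkdir -p pics
python3 - <<'E'
from cell import telemetry,cams
import cv2
o=telemetry.get_obs();print({k:o[k] for k in('time_s','tool_pos','tool_rot','force','grip_width')})
for n in('scene','top'):
    cv2.imwrite(f'pics/{n}0.png',cams.read_camera(n));c=cams.calibration(n);print(n,c)
E
```

```text
{'time_s': 0.0, 'tool_pos': array([0.21344678, 0.61335814, 0.22144777]), 'tool_rot': array([-1.79889252e+02,  4.41834997e-03,  1.60816183e+02]), 'force': array([ 0.16932757, -0.10813301,  0.20873325]), 'grip_width': 0.08705599179377274}
scene {'K': array([[546.63046717,   0.        , 328.31912074],
       [  0.        , 546.63046717, 232.80903346],
       [  0.        ,   0.        ,   1.        ]]), 'origin': array([-0.05701143,  0.61393179,  0.56277584]), 'rotation': array([-124.27118775,   -1.33535966, -135.11154247])}
top {'K': array([[600.11632421,   0.        , 321.39953053],
       [  0.        , 600.11632421, 247.46664225],
       [  0.        ,   0.        ,   1.        ]]), 'origin': array([0.3554523 , 0.06576441, 0.91712609]), 'rotation': array([-1.75110479e+02,  7.39952353e-02, -9.05360450e+01])}
```

View pics/top0.png

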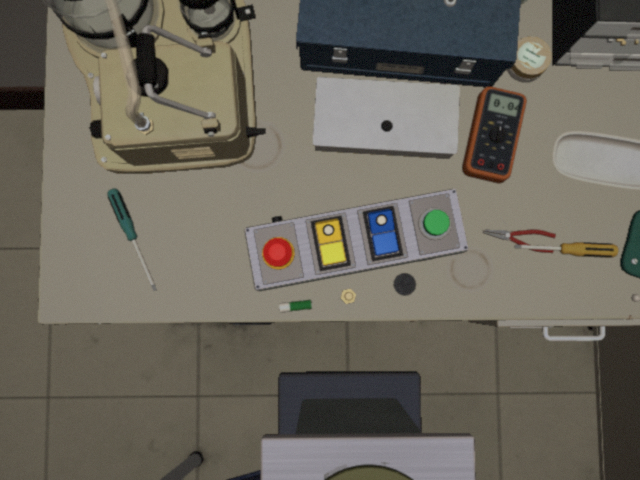

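View pics/scene0.png

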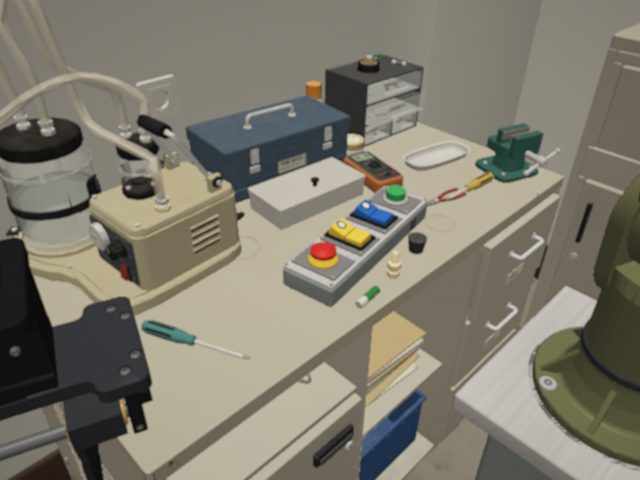

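The top view shows, left to right (+y to −y), red (278,252), yellow with its dot at (328,230), blue with its dot at (382,220) and green (437,222). The battery, union and stopper are in the row below, around y=285–305. The scene view shows the same order, and the gripper is at far left. Next I'll measure the points in both views.

```bash
cat > h.py <<'E'
import numpy as np,cv2
from cell import telemetry,cams
from scipy.spatial.transform import Rotation as Ro
def ray(n,uv):
    c=cams.calibration(n);d=Ro.from_euler('xyz',c['rotation'],degrees=True).as_matrix()@np.linalg.solve(c['K'],[*uv,1.]);return np.array(c['origin']),d/np.linalg.norm(d)
def plane(n,uv,z):
    o,d=ray(n,uv);return o+d*(z-o[2])/d[2]
def tri(a,b):
    (o,d),(p,e)=ray('top',a),ray('scene',b);s=np.linalg.lstsq(np.c_[d,-e],p-o,rcond=None)[0]
    x,y=o+s[0]*d,p+s[1]*e;return (x+y)/2,np.linalg.norm(x-y)
def blob(img,lo,hi,roi):
    x0,y0,x1,y1=roi;h=cv2.cvtColor(img,cv2.COLOR_BGR2HSV)[y0:y1,x0:x1]
    m=cv2.inRange(h,np.array(lo),np.array(hi));n,_,st,ce=cv2.connectedComponentsWithStats(m)
    i=1+np.argmax(st[1:,4]);return ce[i]+[x0,y0],st[i]
E
python3 - <<'E'
from h import *
T=cv2.imread('pics/top0.png');S=cv2.imread('pics/scene0.png')
G=((50,90,60),(85,255,255));W=((0,0,150),(180,90,255))
R=((0,180,80),(6,255,255))
for nm,c,rt,rs,z in(('green',G,(415,200,460,245),(375,180,415,212),.070),('red',R,(255,230,300,275),(300,235,345,268),.076),('ydot',W,(321,223,336,238),(334,219,350,233),.0675),('bdot',W,(374,213,390,228),(352,199,367,213),.0675)):
    a,sa=blob(T,*c,rt);b,sb=blob(S,*c,rs);p,g=tri(a,b)
    print(nm,a.round(1),sa[2:],b.round(1),sb[2:],'tri',p.round(4),round(g,4),'top',plane('top',a,z).round(4),'scene',plane('scene',b,z).round(4))
big=np.vstack([cv2.resize(T[180:320,230:480],(750,420),interpolation=2)]);cv2.imwrite('pics/c1.png',big)
E
```

```text
green [436.1 222.1] [ 26  25 509] [395.5 192.5] [ 18  16 239] tri [ 0.4633 -0.0993  0.0609] 0.0011 top [ 0.4626 -0.0972  0.07  ] scene [ 0.4534 -0.0867  0.07  ]
red [277.  251.9] [ 28  28 603] [322.8 250.9] [ 24  17 315] tri [0.4223 0.1292 0.0645] 0.0011 top [0.4218 0.1287 0.076 ] scene [0.4108 0.1401 0.076 ]
ydot [328.1 229.6] [ 7  8 45] [341.2 224.2] [ 9  7 45] tri [0.4533 0.056  0.0659] 0.0014 top [0.4537 0.0564 0.0675] scene [0.4511 0.0574 0.0675]
bdot [381.1 219.6] [ 7  8 45] [358.2 203. ] [ 15  12 117] tri [ 0.4718 -0.0155  0.0683] 0.0117 top [ 0.4673 -0.0193  0.0675] scene [ 0.4775 -0.0132  0.0675]
```

View pics/c1.png

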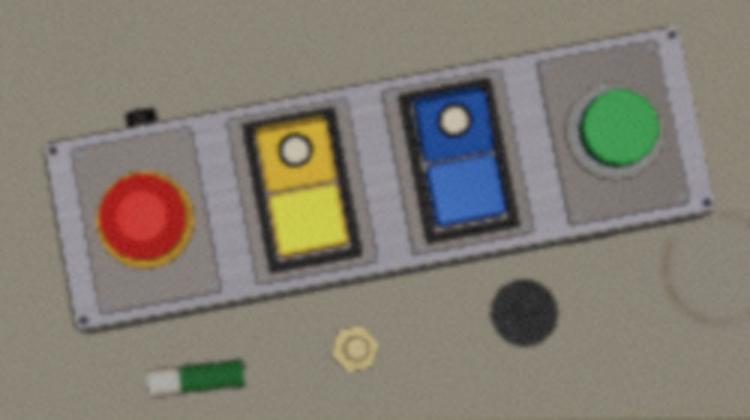

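The top-plane points agree with the known geometry: red–green is 230 mm (231 expected), the dots are 77 mm apart, and the box yaw is about 10.2°. Of the scene-view blobs, blue picked up extra pixels and red/green saw the button sides, so I'm using the top-plane points. First I turn the tool to the box axes with the fingers closed, then travel high.

Call:
{"fn": "arm_command", "kwargs": {"series": "0 0 0 -0.103 255; 0 0 0 -0.103 255; 0 0 0 -0.103 255; 0 0 0 -0.103 255; 0 0 0 -0.101 255; -10.7 -23.6 0 0 255; -10.7 -23.6 0 0 255; -10.7 -23.6 0 0 255; -10.7 -23.6 0 0 255; -10.7 -23.6 0 0 255; -10.7 -23.6 0 0 255; -10.7 -23.6 0 0 255; -10.7 -23.6 0 0 255; -10.7 -23.6 0 0 255; -10.7 -23.6 0 0 255; 0 0 0 0 255", "squeeze": 20}}

```text
time_s: 1.43
tool_pos: [0.3651, 0.395, 0.2223]
tool_rot: [-179.8, 0.1, -170.3]
force: [0.4, -0.3, -0.2]
grip_width: 0.0007
grasp_force: 0.0
```

Call:
{"fn": "arm_command", "kwargs": {"series": "-1.8 -23.3 0 0 255; -1.8 -23.3 0 0 255; -1.8 -23.3 0 0 255; -1.8 -23.3 0 0 255; -1.8 -23.3 0 0 255; -1.8 -23.3 0 0 255; -1.8 -23.3 0 0 255; -1.8 -23.3 0 0 255; -1.8 -23.3 0 0 255; -1.8 -23.3 0 0 255; -1.8 -23.3 0 0 255; -1.8 -23.3 0 0 255; -1.8 -23.3 0 0 255; -1.8 -23.3 0 0 255; -1.8 -23.3 0 0 255; 0 0 30 0 255; 0 0 30 0 255; 0 0 30 0 255; 0 0 20 0 255; 0 0 0 0 255"}}

```text
time_s: 3.1
tool_pos: [0.4456, 0.0608, 0.1083]
tool_rot: [-179.9, -0.5, -169.8]
force: [-0.5, 0.7, 0.1]
grip_width: 0.0006
grasp_force: 0.0
```

Run:
```python
from h import *
o=telemetry.get_obs();print(o['tool_pos'],o['tool_rot'],o['force'],o['time_s'],o['qpos'])
S=cams.read_camera('scene');cv2.imwrite('pics/c2.png',cv2.resize(S[80:320,220:460],(600,600),interpolation=2))
```

```text
[0.44558573 0.06082101 0.10827407] [-179.93429959   -0.48800123 -169.78572635] [-0.54799576  0.69309771  0.13074113] 3.1 [-32.60370305  -0.92432148  21.36844587 118.77811759   0.44360172
  62.57248315  88.76931063]
```

View pics/c2.png

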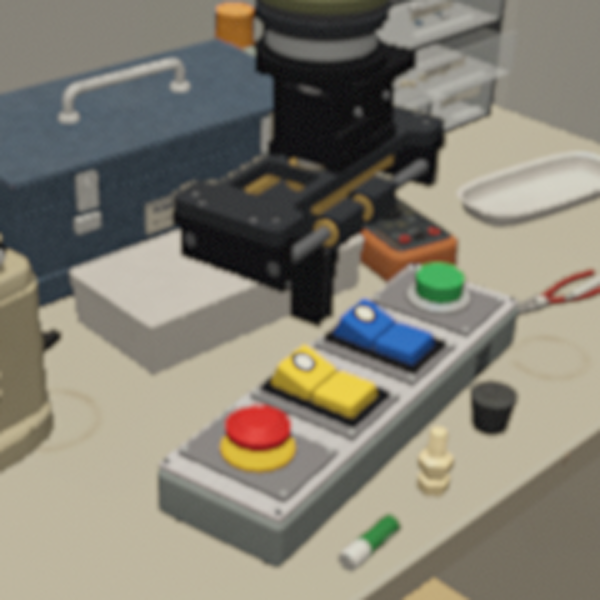

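The scene crop shows the closed fingers at about (312,315), above the yellow dot (303,361). All modules are untouched. A small lateral correction comes next, then I settle and re-read.

Call:
{"fn": "arm_command", "kwargs": {"series": "-7.2 -5.7 0 0 255; 0 0 0 0 255; 0 0 0 0 255; 0 0 0 0 255"}}

```text
time_s: 3.48
tool_pos: [0.4584, 0.0573, 0.1138]
tool_rot: [180.0, 0.1, -169.8]
force: [-0.6, -1.4, 0.2]
grip_width: 0.0004
grasp_force: 0.0
```

Run:
```python
from h import *
for i in range(3):
    cams.read_camera('top');o=telemetry.get_obs();print(o['tool_pos'].round(4),o['force'].round(2))
```

```text
[0.4581 0.0573 0.1136] [-0.56  0.65  0.53]
[0.4578 0.0573 0.1133] [-0.25  0.18 -0.89]
[0.4577 0.0573 0.1131] [-0.73  0.29  0.24]
```

Call:
{"fn": "arm_command", "kwargs": {"series": "3 0 8 0 255; 0 0 8 0 255; 0 0 8 0 255; 0 0 8 0 255; 0 0 5 0 255; 0 0 3 0 255; 0 0 2 0 255; 0 0 2 0 255; 0 0 2 0 255; 0 0 2 0 255; 0 0 2 0 255; 0 0 0 0 255; 0 0 0 0 255"}}

```text
time_s: 4.72
tool_pos: [0.4547, 0.0566, 0.0626]
tool_rot: [180.0, 0.0, -169.8]
force: [0.3, -1.0, 0.7]
grip_width: 0.0001
grasp_force: 0.5
```

Call:
{"fn": "arm_command", "kwargs": {"series": "0 0 1 0 255; 0 0 1 0 255; 0 0 1 0 255; 0 0 0 0 255; 0 0 0 0 255; 0 0 0 0 255"}}

```text
time_s: 5.22
tool_pos: [0.4548, 0.0567, 0.0612]
tool_rot: [180.0, 0.0, -169.8]
force: [-5.1, -0.7, 14.2]
grip_width: 0.0004
grasp_force: 7.3
```

Call:
{"fn": "arm_command", "kwargs": {"series": "0 0 1 0 255; 0 0 0 0 255; 0 0 0 0 255; 0 0 0 0 255"}}

```text
time_s: 5.55
tool_pos: [0.4548, 0.0567, 0.0611]
tool_rot: [179.9, 0.0, -169.8]
force: [-6.9, -2.3, 21.2]
grip_width: 0.0001
grasp_force: 11.0
```

Call:
{"fn": "arm_command", "kwargs": {"series": "0 0 -10 0 255; 0 0 -20 0 255; 0 0 -15 0 255; 0 0 0 0 255; 0 -15 0 0 255; 0 -20 0 0 255; 0 -20 0 0 255; 0 -15 0 0 255; 0 -7 0 0 255; 0 0 0 0 255; 0 0 0 0 255; 0 0 0 0 255; 0 0 0 0 255; 0 0 0 0 255; 0 0 0 0 255"}}

```text
time_s: 6.8
tool_pos: [0.468, -0.0185, 0.1036]
tool_rot: [180.0, 0.0, -169.7]
force: [0.3, 0.1, 0.7]
grip_width: 0.0004
grasp_force: 0.0
```

Run:
```python
from h import *
S=cams.read_camera('scene');cv2.imwrite('pics/c3.png',cv2.resize(S[140:300,270:430],(600,600),interpolation=2))
o=telemetry.get_obs();print(o['tool_pos'].round(4),o['force'].round(2))
```

```text
[ 0.4681 -0.0187  0.1036] [-0.67  0.24  0.54]
```

View pics/c3.png

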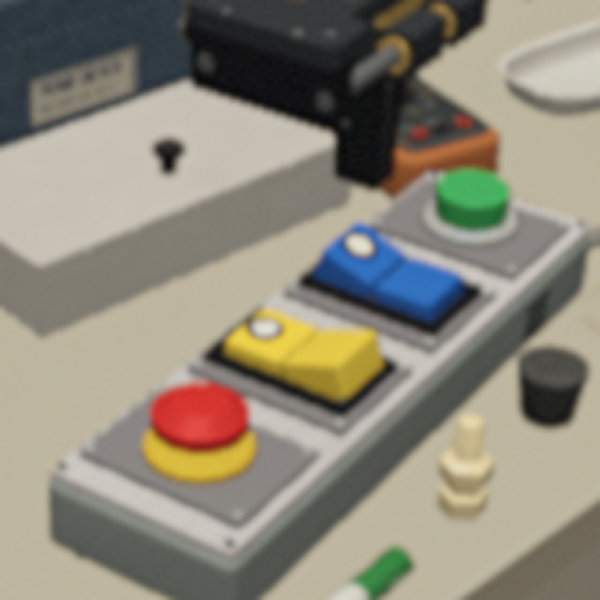

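The crop shows the yellow dotted half level (265,328) with its plain half raised. Blue is still off, with its dot at (360,245), and the fingers are at (365,175), above the dot. The loose items haven't moved. Next is the blue press.

Call:
{"fn": "arm_command", "kwargs": {"series": "0 0 8 0 255; 0 0 8 0 255; 0 0 8 0 255; 0 0 6 0 255; 0 0 3 0 255; 0 0 2 0 255; 0 0 2 0 255; 0 0 2 0 255; 0 0 2 0 255; 0 0 2 0 255; 0 0 1 0 255; 0 0 1 0 255; 0 0 0 0 255; 0 0 0 0 255; 0 0 0 0 255; 0 0 0 0 255"}}

```text
time_s: 8.18
tool_pos: [0.4686, -0.019, 0.0611]
tool_rot: [179.9, 0.0, -169.8]
force: [-7.7, 0.9, 22.4]
grip_width: 0.0004
grasp_force: 10.9
```

Call:
{"fn": "arm_command", "kwargs": {"series": "0 0 -10 0 255; 0 0 -20 0 255; 0 0 -15 0 255; 0 0 0 0 255; 4 -15 0 0 255; 5 -20 0 0 255; 5 -20 0 0 255; 4 -15 0 0 255; 1.5 -6 0 0 255; 0 0 0 0 255; 0 0 0 0 255; 0 0 0 0 255; 0 0 0 0 255; 0 0 0 0 255; 0 0 0 0 255"}}

```text
time_s: 9.43
tool_pos: [0.4625, -0.0967, 0.1035]
tool_rot: [180.0, 0.0, -169.7]
force: [-0.2, 0.3, -0.8]
grip_width: 0.0003
grasp_force: 0.0
```

Run:
```python
from h import *
S=cams.read_camera('scene');cv2.imwrite('pics/c4.png',cv2.resize(S[140:300,290:450],(600,600),interpolation=2))
o=telemetry.get_obs();print(o['tool_pos'].round(4),o['force'].round(2))
```

```text
[ 0.4625 -0.0969  0.1036] [-0.23 -0.5  -0.97]
```

View pics/c4.png

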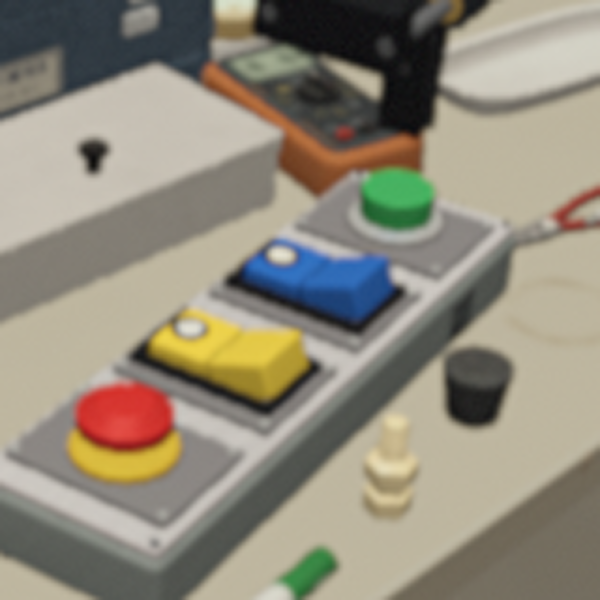

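Both rockers are on: dots level at (188,327) and (282,255), plain halves raised. The green button is out at (398,190) with the fingers above it at (410,115). Green at its stop is 62 mm, so I press there with some margin and hold.

Call:
{"fn": "arm_command", "kwargs": {"series": "0 0 8 0 255; 0 0 8 0 255; 0 0 8 0 255; 0 0 6 0 255; 0 0 3 0 255; 0 0 2 0 255; 0 0 2 0 255; 0 0 2 0 255; 0 0 2 0 255; 0 0 1 0 255; 0 0 1 0 255; 0 0 1 0 255; 0 0 0 0 255; 0 0 0 0 255; 0 0 0 0 255; 0 0 0 0 255"}}

```text
time_s: 10.82
tool_pos: [0.4621, -0.0974, 0.062]
tool_rot: [179.9, -0.0, -169.8]
force: [-11.1, 1.2, 24.5]
grip_width: 0.0004
grasp_force: 12.3
```

Call:
{"fn": "arm_command", "kwargs": {"series": "0 0 0 0 255; 0 0 0 0 255; 0 0 0 0 255; 0 0 0 0 255; 0 0 0 0 255; 0 0 0 0 255"}}

```text
time_s: 11.32
tool_pos: [0.4621, -0.0975, 0.062]
tool_rot: [179.9, -0.0, -169.8]
force: [-11.0, 1.2, 24.9]
grip_width: 0.0005
grasp_force: 12.3
```

Run:
```python
from h import *
from cell import env
o=telemetry.get_obs();print(o['tool_pos'].round(4),o['force'].round(2))
if o['force'][2]>12 and o['tool_pos'][2]<.0628: print(env.sign_off())
```

```text
[ 0.4621 -0.0975  0.062 ] [-11.03   1.22  24.87]
the job is handed in; nothing more can be done
None
```

I pressed the yellow rocker and then the blue one fully on, and handed the job in at about 11.3 s with the green button held at its stop (about 25 N); the red stop button was not pressed and the loose items were not touched.

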